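# Still the swinging bur rack and lower it into the dryer

## Robot

A 6-joint arm with a two-finger parallel gripper is mounted at the origin on the work surface. World frame = base frame: x ahead of the robot, y to its left, z up, the work surface at z = 0. Lengths are in m, angles in degrees, forces in N, time in s.
With the tool pointing down it reaches from about 0.25 to 0.725 m from the base axis. Payload 9.7 kg.
Tool frame: the origin (TCP) lies between the finger pads; the fingertips stand bot.tcp_to_tips ahead of it and the grasp point (between the pads) lies 2 mm behind it (bot.tcp_to_tips is the distance from the TCP to the fingertips, in m); z points along the fingers, y is the line along which they close (so a half turn about z gives the same grasp; the last joint's range is limited). The gripper opens to 85 mm and grips with 20 to 120 N. Pads are 22 mm wide; open, the fingers measure 114 mm over their backs; the gripper's body (76 mm by 85 mm) begins 54 mm behind the grasp point. The pads swing forward as they close: fully open they stand 13 mm farther back than shut.
Start: joints at [76.031, 4.979, 10.078, 95.1, 0, 90], TCP at [0.133, 0.534, 0.248] pointing down, gripper open.
Joint ranges: [-179.16, 179.16], [-48.56, 103.87], [-65.8, 70.77], [-126.05, 130.52], [-82.76, 87.17], [-180, 180]. Speed limits (degrees/s): [127.2, 127.2, 147.25, 180, 180, 180].

## Interface

Orientations are given as [roll, pitch, yaw] about the fixed x, y, z axes, in that order (R = Rz(yaw) Ry(pitch) Rx(roll)).
In Python, from workcell import sensors, camera, camera_params, bot gives the robot as it stands.
- The arm moves only by the tool apply_moves, never from a script. Its argument "motion" is a list of rows, each an object with "jaw": the opening, from -1 (shut) to 1 (fully open); "xyz": the shift along the tool's x, y, z in mm, a list of three; "twist": the turn about the tool's z in rad. A call has 1 to 5 rows; each row is the pose to reach, as a shift and turn from the pose commanded when the call began, along the tool's axes at that moment; what a row does not reach only later rows make up. A row lasts 1/8 s, in which the tool goes at most 62.5 mm and 10.7 degrees, less where a joint would pass 70% of its speed; a pose out of reach is approached as far as the arm can. A call with a gripper value outside its range is refused whole. The fingers move at their own pace and stop on an object; "grip_force" is the grip in N (left out, the last holds). Time passes only in rows, so rows that repeat a pose let the fingers close. It gives the time, the measured TCP pose, the force, the opening and the grip force at its end, in the units of the state.
- sensors.get_obs(): the state, without advancing time (a new reading comes with each control period).
- camera(name): name is "side" or "top"; returns (picture, depth): 480x640x3 uint8, red, green, blue; 480x640 float32, m along the optical axis (not along the pixel's ray), 0 where there is no reading.
- camera_params(name): a dict with "mtx" (3x3 intrinsics, pixels), "rvec" (rotation vector, rad) and "tvec" (3), from world to camera coordinates, as OpenCV has them. Camera axes: x right, y down, z forward; pixel columns grow to the right and rows downward; lengths in m; the calibration is good to about 2 mm. A picture is of the moment at which its call begins. camera_params takes no time and is no camera call.
- bot.job_done(): hands the job in; it is judged then, once.
The state is a dict: "time": time; "q": joint angles; "qd": joint speeds; "joint_efforts": joint torques, N m; "ee_pos": TCP position; "tcp_rot": TCP orientation; "wrist_force": force on the tool from outside, world axes, zero at the start; "torque": the same for the moment, N m; "opening": finger opening in m; "grasp_force": force on a finger pad.
Only numpy, scipy, OpenCV 4.12 (cv2) and the standard library are available. Lean on these libraries where they do the work, as an engineer would, in place of code of your own. Each camera call takes 0.05 s, during which the arm holds its last target. There are 200 camera calls.

## Task

Lift the long bur rack out of its parking stand by the black grip of its hanger; it swings as soon as it comes free, and from then on it must not bump into anything. Bring it over the open dryer well, lined up with it and centred, and steady it until it hangs level and still above the rim for a good second; then lower it to about half-way down the well, where it must go on hanging still for at least three seconds without touching the sides or the bottom. Finish while still holding the grip, with the rack hanging free in the well; never stop the swing with the gripper and leave the other things on the bench alone.

Things in the scene. Friction and masses are not known exactly. Their poses are not given: they have to be found in the camera images.
- hanger: Loose hanger the rack swings on (0.2 kg). Origin on the pin's axis, z up, x along the pin, y along the rack. Black grip on top, below it an aluminium flange 130 (x) x 60 (y) x 8 mm, underside 30 mm above the origin, then a stem that holds the pin. At the start the flange lies on the stand's rails, origin 170 mm above the bench.
- grip (a point): Middle of the hanger's upright black square grip, 30 x 30 mm and 72 mm tall, 74 mm above the pin; the grip's top is 110 mm above the pin. Can be gripped across x or across y.
- rack: Hanging load: steel strip 360 (y) x 60 (x) x 5 mm with wooden blocks 50 mm long on its ends (burs at -y, felt mops at +y), hung by struts on the hanger's pin. Origin on the pin. Turns freely about the hanger's x axis, +-0.9 rad, hardly damped (100 s to fall to a third), hangs level at rest; a positive turn raises the +y end. Blocks end 18 mm below pin level.
- rack_floor (a point): Middle of the underside of the rack's strip, 65 mm below the pin. Rack, nominal: 0.56 kg, centre of mass 41 mm below the pin, inertia about the pin 0.0138 kg m2; it swings like a plain pendulum 0.6 m long, period 1.55 s. Accelerating the pin towards +y turns the +y end down.
- stand: Fixed wooden parking stand; origin on the bench under the parked pin, axes as the parked hanger. Side panels at x = -94 and +94 mm carry rails 80 mm long in y, tops 200 mm up, with a 90 mm gap between them, open at both y ends; the rack passes through it upwards and lengthwise. Lips on the rails (tops 225 mm up) enclose the flange with 4 mm play: lift the hanger over 25 mm first.
- stop (a point): Top of the stand's stop plate, 62 mm above the bench, 157 mm to the stand's -y side; 50 mm wide in x, 8 mm thick. The parked rack leans on it with its low (-y) end, tilted about +0.34 rad; it comes free suddenly when the hanger has been lifted about 13 mm.
- well: Fixed open-topped aluminium dryer well, 180 (x) x 470 (y) mm outside, 15 mm walls, so 150 x 440 mm inside; rim 95 mm above the bench. Origin under its middle on the bench, y along its length.
- well_floor (a point): Middle of the well's floor grating, 18 mm above the bench, 77 mm below the rim; axes as the well.
- jar: Loose jar, 60 mm across, 80 mm tall, origin under its middle; leave alone.
- whetstone: Loose whetstone 50 x 150 x 25 mm, origin under its middle; leave alone.
- mallet: Loose hammer lying on the bench, 266 mm long, origin under about its middle; leave alone.

How it is judged (in metres and radians):
On the way, in this order (a step that is already met when the one before it is completed fails the run):
1. the rack is lifted out of the stand by the grip and hangs free (z of hanger in the frame of stand above 0.215 m and contact force between the fingers and hanger above 3 N and contact force between rack and anything else below 0.1 N), for 0.1 s.
2. it hangs level and still above the well's rim, centred and lined up, for 1 s (horizontal distance between rack and well_floor below 0.022 m and angle between the y axis of hanger and the y axis of well, either way round below 0.12 rad and angle between rack's own z axis and vertical below 0.1 rad and angular speed of rack below 0.35 rad/s and contact force between rack and anything else below 0.1 N and z of rack_floor in the frame of well_floor above 0.077 m), for 1 s.
3. lowered into the well it hangs level and still, touching nothing, for 3 s (horizontal distance between rack and well_floor below 0.022 m and angle between the y axis of hanger and the y axis of well, either way round below 0.12 rad and angle between rack's own z axis and vertical below 0.1 rad and angular speed of rack below 0.35 rad/s and contact force between rack and anything else below 0.1 N and z of rack_floor in the frame of well_floor between 0.012 and 0.062 m), for 3 s.
At the end, for the whole second after the job is handed in: The rack hangs from the held hanger inside the well: pin within 22 mm of the well's middle, lined up within 0.12 rad, underside of the rack 12 to 62 mm above the well's floor, tilt under 0.1 rad, turning slower than 0.35 rad/s, nothing but the pin carrying it, the fingers gripping the hanger (all of step 3 and contact force between the fingers and hanger above 3 N and contact force between hanger and well below 0.1 N and contact force between hanger and stand below 0.1 N); the arm keeps its last pose, push and grip.
It fails at once if the rack bumps into anything (over 1 N) once the hanger is 50 mm from where it was parked (distance of hanger from where it was at the start of the episode above 0.05 m and contact force between rack and anything else above 1 N).
It fails at once if the gripper touches the rack itself (contact force between rack and the fingers above 1 N or contact force between rack and the arm above 1 N).
It fails at once if another thing on the bench is moved (distance of any of jar, whetstone, mallet from where it was at the start of the episode above 0.03 m).
It also fails if it takes over 62 s, if anything falls off the work surface, if the arm or the gripper's body presses on something with over 40 N, if the wrist force passes 120 N, or if a joint passes its speed limit or range.

## Working session

There is one attempt and no reset: what is moved stays moved. The work goes in short steps, Python scripts to look and compute and a tool call to move; the robot and the scene stay as the last step left them, time stands still between calls to the robot, and variables do not carry over. Pictures are saved under pics/ and viewed, at most 10 in all, crops included, and the job is handed in when it is done.

Besides the shell and the picture viewer there is one more tool, called as name(argument=value, ...), one argument or row to a line, values as JSON. apply_moves: Moves the arm, as the interface text tells. Its arguments: {"type":"object","properties":{"motion":{"type":"array","items":{"type":"object","properties":{"jaw":{"type":"number"},"xyz":{"type":"array","items":{"type":"number"}},"twist":{"type":"number"}}}},"grip_force":{"type":"number"}},"required":["motion"]}

```bash
mkdir -p pics; ls; python3 - <<'E'
from workcell import sensors, camera, camera_params, bot
import numpy as np, cv2
o=sensors.get_obs(); print({k:np.round(v,3) for k,v in o.items()}, bot.tcp_to_tips)
for n in ("top","side"):
    p,d=camera(n); np.savez(f"pics/{n}0.npz",p=p,d=d)
    cv2.imwrite(f"pics/{n}0.png",p[:,:,::-1]); c=camera_params(n); print(n,c)
    R=cv2.Rodrigues(np.array(c['rvec']))[0]; print("pos",-R.T@np.array(c['tvec']).ravel(),"axis",R[2])
E
```

```text
pics
{'time': np.float64(0.0), 'q': array([76.028,  5.011, 10.033, 95.1  ,  0.   , 90.   ]), 'qd': array([ 0.007,  0.14 , -0.002,  0.029, -0.078,  0.039]), 'joint_efforts': array([ 2.0000e-03, -5.2038e+01,  4.6481e+01,  1.6000e-02,  0.0000e+00,
       -0.0000e+00]), 'ee_pos': array([0.133, 0.534, 0.248]), 'tcp_rot': array([-179.921,   -0.   ,  166.027]), 'wrist_force': array([-0.05 , -0.08 ,  0.275]), 'torque': array([0.048, 0.007, 0.022]), 'grasp_force': np.float64(0.0), 'opening': np.float64(0.085)} 0.017
top {'mtx': array([[608.7866382 ,   0.        , 321.69080694],
       [  0.        , 608.7866382 , 240.06885684],
       [  0.        ,   0.        ,   1.        ]]), 'rvec': array([ 2.13549933, -2.14716037,  0.17204489]), 'tvec': array([-0.06137913,  0.62547787,  1.47038435])}
pos [ 0.38773802 -0.05885947  1.55023059] axis [ 0.15621858 -0.00389887 -0.98771481]
side {'mtx': array([[514.55103032,   0.        , 309.07261441],
       [  0.        , 514.55103032, 239.7891897 ],
       [  0.        ,   0.        ,   1.        ]]), 'rvec': array([ 0.46380604, -2.7938111 ,  1.09218851]), 'tvec': array([0.5479826 , 0.31538723, 0.99347155])}
pos [0.38990525 0.59545051 0.93816435] axis [ 0.20725368 -0.64430799 -0.73614749]
```

View pics/top0.png

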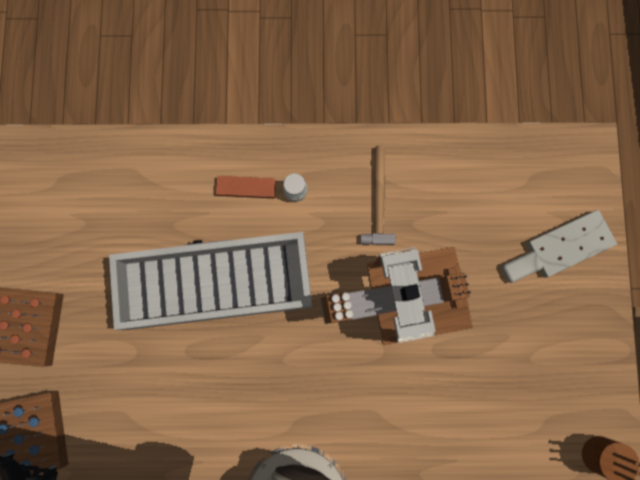

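View pics/side0.png

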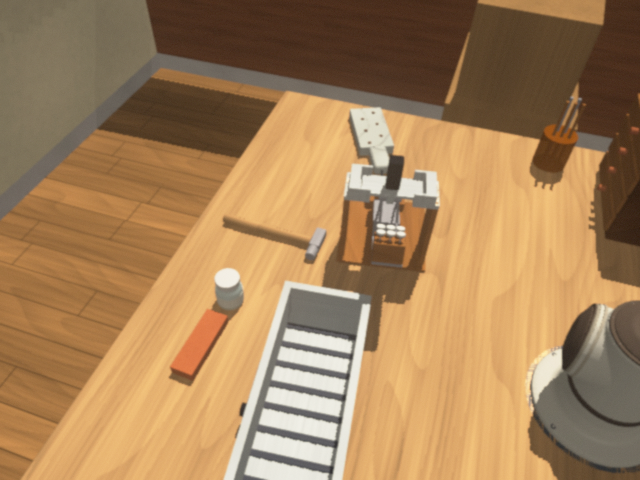

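The top view shows the well around (208,281), the stand and rack around (408,293) with the black grip at (410,293), mops at (340,305) on the +y side, and the jar (294,187), whetstone (245,187) and mallet (380,200) clear of them. The side view shows the grip at (395,172) and the well at (300,400).

```bash
cat > h.py <<'E'
import numpy as np, cv2
from workcell import camera_params
def cam(n):
    c=camera_params(n); R=cv2.Rodrigues(np.array(c['rvec']))[0]; return np.array(c['mtx']),R,np.array(c['tvec']).ravel()
def cloud(n,d):
    K,R,t=cam(n); v,u=np.mgrid[:480,:640]
    P=np.stack([(u-K[0,2])/K[0,0]*d,(v-K[1,2])/K[1,1]*d,d],-1)
    return (P-t)@R
def ray(n,uv,z):
    K,R,t=cam(n); C=-R.T@t; r=R.T@np.linalg.inv(K)@np.array([*uv,1.]); return C+r*(z-C[2])/r[2]
def proj(n,X):
    K,R,t=cam(n); p=K@(R@np.asarray(X)+t); return p[:2]/p[2]
E
python3 - <<'E'
from h import *
for n in ("top","side"):
    f=np.load(f"pics/{n}0.npz"); p=f['p'].astype(int); d=f['d']; W=cloud(n,d)
    ok=d>0; x,y,z=W[...,0],W[...,1],W[...,2]
    print(n,"bench z",np.median(z[ok&(x>.3)&(x<.6)&(abs(z)<.02)]))
    roi=ok&(x>.15)&(x<.65)
    m=roi&(y>-.05)&(y<.6)&(abs(z-.095)<.008)
    nn,lab,st,ce=cv2.connectedComponentsWithStats(m.astype(np.uint8)); k=1+st[1:,4].argmax(); m=lab==k
    r=cv2.minAreaRect(np.c_[x[m],y[m]].astype(np.float32)); print("rim",r,np.median(z[m])); print(np.round(cv2.boxPoints(r),4).tolist())
    g=roi&(y<-.05)&(y>-.5)&(z>.265)
    if g.any(): print("grip top",g.sum(),x[g].mean(),y[g].mean(),z[g].max(),np.median(z[g]),cv2.minAreaRect(np.c_[x[g],y[g]].astype(np.float32)))
    a=roi&(y<-.05)&(y>-.5)&(abs(z-.224)<.006); print("lips",a.sum(),cv2.minAreaRect(np.c_[x[a],y[a]].astype(np.float32)))
    a=roi&(y<-.05)&(y>-.5)&(z>.2)&(z<.3);print("lips-all",cv2.minAreaRect(np.c_[x[a],y[a]].astype(np.float32)),z[a].max())
    a=roi&(y<-.05)&(y>-.5)&(p.max(-1)<40)&(z>.15); 
    if a.any(): v,u=np.where(a); print("black",a.sum(),u.min(),u.max(),v.min(),v.max(),z[a].max(), "rect",cv2.minAreaRect(np.c_[u,v].astype(np.float32)))
E
```

```text
top bench z 0.001337401755940981
rim ((0.5225377678871155, 0.20648953318595886), (0.18142671883106232, 0.4722505807876587), 6.542614459991455) 0.09477528837149471
[[0.40549999475479126, 0.43070000410079956], [0.4593000113964081, -0.03840000182390213], [0.6395999789237976, -0.017799999564886093], [0.5857999920845032, 0.4514000117778778]]
grip top 220 0.47785391220769186 -0.24961942302265314 0.2872081586929738 0.27955533550239325 ((0.4783868193626404, -0.25027230381965637), (0.02993834763765335, 0.03133443742990494), 10.67390251159668)
lips 1108 ((0.46674513816833496, -0.18634742498397827), (0.1822020560503006, 0.21182918548583984), 10.45011043548584)
lips-all ((0.4654783308506012, -0.18124812841415405), (0.1997159719467163, 0.22268161177635193), 10.627350807189941) 0.2872081586929738
black 203 401 418 286 299 0.2872081586929738 rect ((409.2799377441406, 292.4599609375), (12.586502075195312, 16.82914161682129), 81.8698959350586)
side bench z 0.0034442417228374668
rim ((0.5253012776374817, 0.17025251686573029), (0.18034577369689941, 0.4030200242996216), 6.584117412567139) 0.09631938992821783
[[0.41260001063346863, 0.36010000109672546], [0.45879998803138733, -0.040300000458955765], [0.6380000114440918, -0.019600000232458115], [0.5917999744415283, 0.3808000087738037]]
grip top 228 0.4765866944535419 -0.24404231626221082 0.2848814751913825 0.28070131766892426 ((0.47751230001449585, -0.2491959184408188), (0.029976755380630493, 0.03448710963129997), 12.006840705871582)
lips 1122 ((0.46686604619026184, -0.1888163834810257), (0.18320554494857788, 0.2088007926940918), 9.485549926757812)
lips-all ((0.4655035734176636, -0.1793896108865738), (0.2000562995672226, 0.22784565389156342), 9.485549926757812) 0.2848814751913825
```

```bash
python3 - <<'E'
from h import *
for n in ("top","side"):
    f=np.load(f"pics/{n}0.npz"); p=f['p'].astype(int); d=f['d']; W=cloud(n,d); x,y,z=W[...,0],W[...,1],W[...,2]
    m=(d>0)&(abs(z-.225)<.008)&(y>-.35)&(y<-.16)&(x>.33)&(x<.63)
    nn,lab,st,ce=cv2.connectedComponentsWithStats(m.astype(np.uint8))
    for k in range(1,nn):
        if st[k,4]>60:
            a=lab==k; r=cv2.minAreaRect(np.c_[x[a],y[a]].astype(np.float32)); print(n,st[k,4],np.round(r[0],4),np.round(r[1],4),r[2])
    f1=(d>0)&(abs(z-.208)<.004)&(y>-.32)&(y<-.19)&(x>.4)&(x<.56)
    r=cv2.minAreaRect(np.c_[x[f1],y[f1]].astype(np.float32)); print("flange",f1.sum(),r)
E
```

```text
top 452 [ 0.5458 -0.2383] [0.0456 0.0812] 9.798965454101562
top 459 [ 0.4113 -0.2633] [0.0455 0.0808] 10.843218803405762
flange 1177 ((0.4878004193305969, -0.24712476134300232), (0.1572507619857788, 0.0786142349243164), 9.942480087280273)
side 409 [ 0.5443 -0.2381] [0.0458 0.0862] 10.500017166137695
side 443 [ 0.4104 -0.2618] [0.0462 0.0837] 10.937182426452637
side 87 [ 0.4817 -0.2406] [0.0222 0.0406] 61.8889045715332
flange 1040 ((0.48546144366264343, -0.24603021144866943), (0.16077080368995667, 0.08141101151704788), 10.449675559997559)
```

apply_moves(
  motion=[
    {"jaw": 1,"xyz": [0,0,-50],"twist": -0.1},
    {"jaw": 1,"xyz": [0,0,-100],"twist": -0.2},
    {"jaw": 1,"xyz": [0,0,-150],"twist": -0.3},
  ],
)

```text
time: 0.48
ee_pos: [0.1327, 0.5334, 0.3996]
tcp_rot: [-180.0, -0.0, -176.6]
wrist_force: [1.1, 1.2, -0.2]
opening: 0.0856
grasp_force: 0.0
```

```bash
python3 -c "
from workcell import sensors
o=sensors.get_obs(); print(o['q'],o['ee_pos'],o['tcp_rot'],o['time'])"
```

```text
[7.60312786e+01 1.22460511e+01 3.59142717e+01 1.13686700e+02
 6.95483070e-04 7.26217958e+01] [0.13267658 0.53339045 0.3995714 ] [-1.79982572e+02 -6.18320190e-03 -1.76590518e+02] 0.475
```

apply_moves(
  motion=[
    {"jaw": 1,"xyz": [-19,-51,0]},
    {"jaw": 1,"xyz": [-38,-102,0]},
    {"jaw": 1,"xyz": [-57,-153,0]},
    {"jaw": 1,"xyz": [-76,-204,0]},
    {"jaw": 1,"xyz": [-95,-255,0]},
  ],
)

```text
validation failed for argument at $.mo...
```

apply_moves(
  motion=[
    {"jaw": 1,"xyz": [-19,-51,0]},
    {"jaw": 1,"xyz": [-38,-102,0]},
    {"jaw": 1,"xyz": [-57,-153,0]},
    {"jaw": 1,"xyz": [-76,-204,0]},
    {"jaw": 1,"xyz": [-95,-255,0]},
  ],
)

```text
validation failed for argument at $.mo...
```

apply_moves(
  motion=[
    {"jaw": 1,"xyz": [-22,-58,0],"twist": 0},
    {"jaw": 1,"xyz": [-44,-116,0],"twist": 0},
    {"jaw": 1,"xyz": [-66,-174,0],"twist": -0.04},
    {"jaw": 1,"xyz": [-88,-232,0],"twist": -0.08},
    {"jaw": 1,"xyz": [-110,-292,0],"twist": -0.123},
  ],
)

```text
time: 1.1
ee_pos: [0.2587, 0.2479, 0.398]
tcp_rot: [-180.0, 0.0, -169.6]
wrist_force: [1.4, 0.3, -0.1]
opening: 0.0853
grasp_force: 0.0
```

apply_moves(
  motion=[
    {"jaw": 1,"xyz": [0,0,20]},
    {"jaw": 1,"xyz": [0,0,40]},
  ],
)

```text
validation failed for argument at $.mo...
```

```bash
cat >> h.py <<'E'
def tool(target, yaw_t=None):
    from workcell import sensors
    o=sensors.get_obs(); e=np.array(o['ee_pos']); w=np.radians(o['tcp_rot'][2]); c,s=np.cos(w),np.sin(w)
    d=(np.asarray(target)-e)*1000
    r=[c*d[0]+s*d[1], s*d[0]-c*d[1], -d[2]]
    tw=0 if yaw_t is None else -((np.radians(yaw_t)-w+np.pi)%(2*np.pi)-np.pi)
    print("t",round(float(o['time']),3),"ee",np.round(e,4),"rot",np.round(o['tcp_rot'],2),"move",np.round(r,1),"twist",round(float(tw),4),"q6",np.round(o['q'],1))
E
python3 -c "
from h import *
tool([.478,-.2503,.246],190.3)"
```

```text
t 1.1 ee [0.2587 0.2479 0.398 ] rot [-1.7999e+02  1.0000e-02 -1.6961e+02] move [-125.9 -529.6  152. ] twist 0.0016 q6 [ 43.8 -14.    9.8 113.8  -0.   33.4]
```

apply_moves(
  motion=[
    {"jaw": 1,"xyz": [-13,-53,0],"twist": 0},
    {"jaw": 1,"xyz": [-26,-106,0],"twist": 0},
    {"jaw": 1,"xyz": [-39,-159,0],"twist": 0},
    {"jaw": 1,"xyz": [-52,-212,0],"twist": 0},
    {"jaw": 1,"xyz": [-65,-265,0],"twist": 0},
  ],
)

```text
time: 1.72
ee_pos: [0.3699, -0.0014, 0.3982]
tcp_rot: [180.0, 0.0, -169.7]
wrist_force: [0.8, 1.3, 1.1]
opening: 0.0857
grasp_force: 0.0
```

apply_moves(
  motion=[
    {"jaw": 1,"xyz": [-13,-53,0],"twist": 0},
    {"jaw": 1,"xyz": [-26,-106,0],"twist": 0},
    {"jaw": 1,"xyz": [-39,-159,0],"twist": 0},
    {"jaw": 1,"xyz": [-52,-212,0],"twist": 0},
    {"jaw": 1,"xyz": [-61,-265,0],"twist": 0},
  ],
)

```text
time: 2.35
ee_pos: [0.4774, -0.2512, 0.3978]
tcp_rot: [180.0, -0.0, -169.7]
wrist_force: [0.2, 1.3, 0.5]
opening: 0.0854
grasp_force: 0.0
```

apply_moves(
  motion=[
    {"jaw": 1,"xyz": [0,0,25],"twist": 0},
    {"jaw": 1,"xyz": [0,0,50],"twist": 0},
  ],
)

```text
time: 2.6
ee_pos: [0.4772, -0.2504, 0.3465]
tcp_rot: [179.9, -0.1, -169.8]
wrist_force: [-0.0, 0.5, -1.1]
opening: 0.0853
grasp_force: 0.0
```

```bash
python3 -c "
from h import *
tool([.478,-.2503,.246],190.3)"
```

```text
t 2.6 ee [ 0.4772 -0.2504  0.3465] rot [ 1.7994e+02 -7.0000e-02 -1.6981e+02] move [ -0.8  -0.  100.5] twist -0.0019 q6 [-27.7   7.2  23.7 106.6   0.  -37.9]
```

apply_moves(
  motion=[
    {"jaw": 1,"xyz": [-1,0,33],"twist": 0},
    {"jaw": 1,"xyz": [-1,0,66],"twist": 0},
    {"jaw": 1,"xyz": [-1,0,88],"twist": 0},
    {"jaw": 1,"xyz": [-1,0,100],"twist": 0},
  ],
)

```text
time: 3.1
ee_pos: [0.4775, -0.249, 0.2468]
tcp_rot: [179.9, -0.1, -169.7]
wrist_force: [0.7, -0.4, 0.6]
opening: 0.0853
grasp_force: 0.0
```

apply_moves(
  motion=[
    {"jaw": -1,"xyz": [0,0,0],"twist": 0},
    {"jaw": -1,"xyz": [0,0,0],"twist": 0},
    {"jaw": -1,"xyz": [0,0,0],"twist": 0},
    {"jaw": -1,"xyz": [0,0,0],"twist": 0},
    {"jaw": -1,"xyz": [0,0,0],"twist": 0},
  ],
  grip_force=70,
)

```text
time: 3.72
ee_pos: [0.4782, -0.2495, 0.2493]
tcp_rot: [-179.9, 0.1, -169.7]
wrist_force: [-0.1, -1.9, 5.8]
opening: 0.0292
grasp_force: 69.9
```

```bash
python3 - <<'E'
from h import *
from workcell import camera
tool([.478,-.2503,.376],190.3)
for n in ("top","side"):
    p,d=camera(n); np.savez(f"pics/{n}1.npz",p=p,d=d)
    c=p[200:380,300:500] if n=="top" else p[90:290,300:500]
    cv2.imwrite(f"pics/{n}1.png",cv2.resize(c[:,:,::-1],None,fx=2.5,fy=2.5))
a,b=[cv2.imread(f"pics/{n}1.png") for n in("top","side")]
h=min(len(a),len(b)); v=np.hstack([a[:h],b[:h]]); cv2.imwrite("pics/both1.png",cv2.resize(v,(800,int(h*800/v.shape[1]))))
E
```

```text
t 3.725 ee [ 0.4782 -0.2495  0.2493] rot [-1.7993e+02  8.0000e-02 -1.6974e+02] move [   0.3   -0.8 -126.7] twist -0.0007 q6 [-27.5   3.4   8.5  95.   -0.  -37.8]
```

View pics/both1.png

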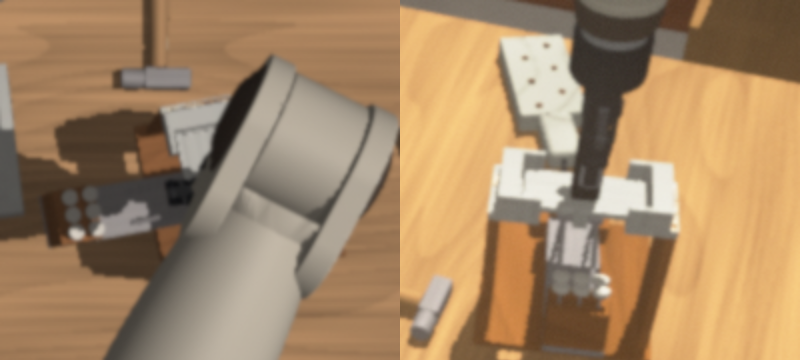

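The crop shows the fingers closed on the grip in both views (about (590,120) in the side half), flange still in the rails and mops end visible at (585,285).

```bash
cat >> h.py <<'E'
def theta(n,p,d,pin,yaw):
    "rack tilt from strip-top points (60 mm below the pin), hanger yaw in deg"
    Q=cloud(n,d)-np.asarray(pin); a=np.radians(yaw); c,s=np.cos(a),np.sin(a)
    x=c*Q[...,0]+s*Q[...,1]; y=-s*Q[...,0]+c*Q[...,1]; z=Q[...,2]
    r=np.hypot(y,z); out=[]
    for sg in (1,-1):
        m=(d>0)&(abs(x)<.025)&(sg*y>.055)&(r<.125)&(r>.07)&(z<0.03)&(z>-.13)
        th=sg*(np.arctan2(z[m],sg*y[m])+np.arcsin(.060/r[m]))
        th=th[abs(th)<.6]
        if len(th)<15: out.append((len(th),None,None)); continue
        h,e=np.histogram(th,bins=np.arange(-.6,.61,.05)); k=h.argmax(); q=th[abs(th-(e[k]+.025))<.06]
        out.append((len(th),round(float(np.median(q)),3),round(len(q)/len(th),2)))
    return out
E
python3 - <<'E'
from h import *
for n in ("top","side"):
  for i in (0,1):
    f=np.load(f"pics/{n}{i}.npz"); print(n,i,theta(n,f['p'],f['d'],[.478,-.250,.170],10.3))
E
```

```text
top 0 [(575, 0.34, 0.75), (228, 0.329, 0.97)]
top 1 [(577, 0.327, 0.83), (0, None, None)]
side 0 [(9, None, None), (74, 0.311, 1.0)]
side 1 [(22, 0.367, 0.64), (80, 0.298, 1.0)]
```

apply_moves(
  motion=[
    {"jaw": -1,"xyz": [0,0,-20],"twist": 0},
    {"jaw": -1,"xyz": [0,0,-62],"twist": 0},
    {"jaw": -1,"xyz": [0,0,-108],"twist": 0},
    {"jaw": -1,"xyz": [0,0,-154],"twist": 0},
    {"jaw": -1,"xyz": [0,0,-190],"twist": 0},
  ],
)

```text
time: 4.45
ee_pos: [0.4777, -0.2491, 0.4393]
tcp_rot: [180.0, -0.0, -169.7]
wrist_force: [1.2, -0.5, -5.8]
opening: 0.0295
grasp_force: 71.2
```

apply_moves(
  motion=[
    {"jaw": -1,"xyz": [0,0,0],"twist": 0},
  ],
)

```text
time: 4.58
ee_pos: [0.4784, -0.2495, 0.4395]
tcp_rot: [-179.9, 0.1, -169.7]
wrist_force: [1.0, -0.7, -6.3]
opening: 0.0292
grasp_force: 71.1
```

```bash
cat > obs.py <<'E'
import sys
from h import *
from workcell import camera, sensors
N=int(sys.argv[1]); yaw=float(sys.argv[2]); w=4.043; T=[];Y=[]; S=[]
for i in range(N):
    o=sensors.get_obs(); pin=np.array(o['ee_pos'])-[0,0,.079]
    p,d=camera("top"); r=theta("top",p,d,pin,yaw); S.append((round(float(o['time']),3),r))
    v=[(a[1],a[0]*a[2]) for a in r if a[1] is not None and a[0]>60]
    if v: T.append(o['time']); Y.append(np.average([q[0] for q in v],weights=[q[1] for q in v]))
np.savez(f"pics/last.npz",p=p,d=d)
for s in S: print(s)
o=sensors.get_obs(); t=np.array(T)-o['time']; A=np.c_[np.cos(w*t),np.sin(w*t)/w]
c,res,_,_=np.linalg.lstsq(A,np.array(Y),rcond=None); print("now",o['time'],"theta %.3f rate %.3f amp %.3f"%(c[0],c[1],np.hypot(c[0],c[1]/w)),"resid",np.round(A@c-Y,3))
print(np.round(o['ee_pos'],4),np.round(o['tcp_rot'],2),np.round(o['wrist_force'],1),o['grasp_force'])
E
python3 obs.py 5 10.3
```

```text
(4.575, [(318, -0.358, 0.94), (0, None, None)])
(4.625, [(312, -0.36, 0.94), (0, None, None)])
(4.675, [(317, -0.346, 0.89), (0, None, None)])
(4.725, [(341, -0.323, 0.96), (0, None, None)])
(4.775, [(393, -0.28, 0.97), (0, None, None)])
now 4.825 theta -0.230 rate 1.125 amp 0.361 resid [ 0.     0.    -0.001  0.002 -0.001]
[ 0.4778 -0.2492  0.4363] [ 1.7988e+02 -1.5000e-01 -1.6973e+02] [-0.  -0.3 -6.6] 71.12219452857971
```

```bash
cat > plan.py <<'E'
import numpy as np, sys
from scipy.optimize import minimize
w,L,dt=4.043,.6,.125
F=np.array([[np.cos(w*dt),np.sin(w*dt)/w],[-w*np.sin(w*dt),np.cos(w*dt)]])
def sim(u,s0):
    s=np.array(s0,float); v=0; out=[]
    for k in u:
        s=s-[0,(k/1000/dt-v)/L]; v=k/1000/dt; s=F@s; out.append(s)
    s=s+[0,v/L]; out.append(s); return np.array(out)
def plan(s0,D,N,umax=50,thmax=.4):
    def cost(u): return np.sum(np.diff(np.r_[0,u,0])**2)/1000
    con=[dict(type='eq',fun=lambda u:(sum(u)-D)/100),dict(type='eq',fun=lambda u:sim(u,s0)[-1]*10),
         dict(type='ineq',fun=lambda u:thmax-abs(sim(u,s0)[:,0]))]
    r=minimize(cost,np.full(N,D/N),bounds=[(-umax,umax)]*N,constraints=con,method='SLSQP',options=dict(maxiter=500))
    u=r.x; S=sim(np.diff(np.r_[0,np.round(np.cumsum(u))]),s0)
    print(r.success,"cum",np.round(np.cumsum(u)).astype(int).tolist(),"u",np.round(u).astype(int).tolist()); print("theta",np.round(S[:,0],2).tolist(),"end",S[-1])
    return u
if __name__=="__main__":
    a=[float(x) for x in sys.argv[1:]]; plan(a[:2],a[2],int(a[3]))
E
for N in 15 20 25; do python3 plan.py -0.230 1.125 440.7 $N; done
```

```text
True cum [22, 72, 122, 172, 222, 272, 322, 372, 422, 443, 424, 390, 374, 396, 441] u [22, 50, 50, 50, 50, 50, 50, 50, 50, 21, -19, -34, -16, 23, 44]
theta [-0.1, 0.01, 0.11, 0.19, 0.22, 0.2, 0.12, 0.02, -0.09, -0.13, -0.08, 0.02, 0.09, 0.07, -0.0, -0.0] end [-0.00087881 -0.00011331]
True cum [8, 27, 56, 93, 135, 175, 211, 237, 255, 264, 268, 272, 280, 294, 316, 345, 376, 405, 428, 441] u [8, 19, 29, 37, 41, 41, 35, 27, 17, 9, 5, 4, 8, 14, 22, 28, 31, 29, 23, 12]
theta [-0.08, 0.07, 0.19, 0.25, 0.24, 0.17, 0.06, -0.04, -0.12, -0.16, -0.15, -0.1, -0.03, 0.03, 0.08, 0.09, 0.08, 0.05, 0.02, -0.0, -0.0] end [-0.00095728  0.0045198 ]
True cum [8, 24, 49, 81, 115, 148, 175, 196, 209, 217, 222, 229, 241, 260, 287, 320, 356, 390, 419, 440, 452, 454, 451, 445, 441] u [8, 17, 25, 31, 34, 33, 28, 21, 13, 8, 5, 7, 12, 19, 27, 33, 36, 35, 29, 21, 11, 3, -3, -6, -4]
theta [-0.08, 0.08, 0.2, 0.26, 0.26, 0.19, 0.08, -0.04, -0.13, -0.19, -0.19, -0.15, -0.08, 0.0, 0.07, 0.11, 0.11, 0.1, 0.06, 0.03, -0.0, -0.01, -0.02, -0.01, -0.0, -0.0] end [-0.0008874   0.00358366]
```

apply_moves(
  motion=[
    {"jaw": -1,"xyz": [0,8,0],"twist": 0},
    {"jaw": -1,"xyz": [0,27,0],"twist": 0},
    {"jaw": -1,"xyz": [0,56,0],"twist": 0},
    {"jaw": -1,"xyz": [0,93,0],"twist": 0},
    {"jaw": -1,"xyz": [0,135,0],"twist": 0},
  ],
)

```text
time: 5.45
ee_pos: [0.4531, -0.115, 0.4378]
tcp_rot: [180.0, -0.0, -169.8]
wrist_force: [0.9, 1.1, -5.9]
opening: 0.0291
grasp_force: 71.2
```

apply_moves(
  motion=[
    {"jaw": -1,"xyz": [-4,40,0],"twist": 0},
    {"jaw": -1,"xyz": [-12,76,0],"twist": 0},
    {"jaw": -1,"xyz": [-22,102,0],"twist": 0},
    {"jaw": -1,"xyz": [-32,120,0],"twist": 0},
    {"jaw": -1,"xyz": [-42,129,0],"twist": 0},
  ],
)

```text
time: 6.08
ee_pos: [0.4718, 0.0192, 0.4382]
tcp_rot: [180.0, 0.0, -169.7]
wrist_force: [0.4, 0.2, -6.2]
opening: 0.0291
grasp_force: 71.0
```

apply_moves(
  motion=[
    {"jaw": -1,"xyz": [-10,4,0],"twist": 0},
    {"jaw": -1,"xyz": [-20,8,0],"twist": 0},
    {"jaw": -1,"xyz": [-30,16,0],"twist": 0},
    {"jaw": -1,"xyz": [-40,30,0],"twist": 0},
    {"jaw": -1,"xyz": [-50,52,0],"twist": 0},
  ],
)

```text
time: 6.7
ee_pos: [0.5127, 0.0789, 0.4381]
tcp_rot: [180.0, -0.0, -169.8]
wrist_force: [-0.4, 0.4, -6.9]
opening: 0.0291
grasp_force: 71.2
```

apply_moves(
  motion=[
    {"jaw": -1,"xyz": [-8,29,0],"twist": 0},
    {"jaw": -1,"xyz": [-16,60,0],"twist": 0},
    {"jaw": -1,"xyz": [-23,89,0],"twist": 0},
    {"jaw": -1,"xyz": [-29,112,0],"twist": 0},
    {"jaw": -1,"xyz": [-33,125,0],"twist": 0},
  ],
)

```text
time: 7.32
ee_pos: [0.5224, 0.2088, 0.4379]
tcp_rot: [180.0, -0.0, -169.7]
wrist_force: [-0.4, -0.5, -6.7]
opening: 0.0295
grasp_force: 71.1
```

```bash
python3 obs.py 7 10.3; python3 -c "
from h import *
tool([.5225,.2065,.436],186.54)"
```

```text
(7.325, [(0, None, None), (625, 0.017, 0.83)])
(7.375, [(0, None, None), (622, 0.016, 0.85)])
(7.425, [(0, None, None), (618, 0.022, 0.84)])
(7.475, [(0, None, None), (620, 0.025, 0.85)])
(7.525, [(0, None, None), (619, 0.024, 0.85)])
(7.575, [(0, None, None), (621, 0.025, 0.85)])
(7.625, [(0, None, None), (615, 0.025, 0.87)])
now 7.675 theta 0.022 rate -0.047 amp 0.025 resid [-0.002  0.003 -0.    -0.001  0.001  0.    -0.001]
[0.5222 0.2063 0.4386] [-1.7999e+02  2.0000e-02 -1.6979e+02] [-0.  -0.5 -6.3] 71.08047366142273
t 7.675 ee [0.5222 0.2063 0.4386] rot [-1.7999e+02  2.0000e-02 -1.6979e+02] move [-0.3  0.2  2.6] twist 0.0641 q6 [ 21.6  18.1  48.3 120.1  -0.   11.3]
```

apply_moves(
  motion=[
    {"jaw": -1,"xyz": [0,0,0],"twist": 0.015},
    {"jaw": -1,"xyz": [0,0,0],"twist": 0.032},
    {"jaw": -1,"xyz": [0,0,0],"twist": 0.048},
    {"jaw": -1,"xyz": [0,0,0],"twist": 0.064},
    {"jaw": -1,"xyz": [0,0,0],"twist": 0.064},
  ],
)

```text
time: 8.3
ee_pos: [0.5223, 0.207, 0.4383]
tcp_rot: [-180.0, -0.0, -173.4]
wrist_force: [-0.5, -0.4, -6.3]
opening: 0.0289
grasp_force: 71.1
```

apply_moves(
  motion=[
    {"jaw": -1,"xyz": [0,0,0],"twist": 0},
    {"jaw": -1,"xyz": [0,0,0],"twist": 0},
    {"jaw": -1,"xyz": [0,0,0],"twist": 0},
    {"jaw": -1,"xyz": [0,0,0],"twist": 0},
    {"jaw": -1,"xyz": [0,0,0],"twist": 0},
  ],
)

```text
time: 8.93
ee_pos: [0.5223, 0.207, 0.4383]
tcp_rot: [-180.0, 0.0, -173.4]
wrist_force: [-0.3, 0.5, -7.6]
opening: 0.0294
grasp_force: 71.1
```

```bash
python3 obs.py 6 6.54; python3 - <<'E'
from h import *
from workcell import camera
tool([.5225,.2065,.199],186.54)
p,d=camera("side"); print(theta("side",p,d,[.5225,.2065,.359],6.54))
q=np.load("pics/last.npz"); 
# hanger-frame check: flange lateral edges and rack lateral edges
for n,dd in (("top",q['d']),("side",d)):
    Q=cloud(n,dd)-[.5225,.2065,.359]; a=np.radians(6.54); c,s=np.cos(a),np.sin(a)
    x=c*Q[...,0]+s*Q[...,1]; y=-s*Q[...,0]+c*Q[...,1]; z=Q[...,2]
    for nm,lo,hi in (("flange",.03,.045),("strip",-.072,-.052),("blocks",-.05,-.01)):
        m=(dd>0)&(z>lo)&(z<hi)&(abs(x)<.1)&(abs(y)<.25)
        if m.sum()>20: print(n,nm,m.sum(),"x",np.round(np.percentile(x[m],[1,99]),4),"y",np.round(np.percentile(y[m],[1,99]),4))
cv2.imwrite("pics/side2.png",p[:,:,::-1])
E
```

```text
(8.925, [(0, None, None), (621, 0.021, 0.84)])
(8.975, [(0, None, None), (624, 0.023, 0.86)])
(9.025, [(0, None, None), (627, 0.023, 0.85)])
(9.075, [(0, None, None), (623, 0.023, 0.86)])
(9.125, [(0, None, None), (621, 0.025, 0.84)])
(9.175, [(0, None, None), (622, 0.024, 0.84)])
now 9.225 theta 0.021 rate -0.055 amp 0.025 resid [-0.001 -0.     0.001  0.002 -0.001 -0.001]
[0.5223 0.207  0.4383] [-180.    -0.  -173.4] [ 0.2 -0.  -6.2] 71.12074613571167
t 9.225 ee [0.5223 0.207  0.4383] rot [-180.    -0.  -173.4] move [-2.000e-01 -5.000e-01  2.393e+02] twist 0.001 q6 [ 21.6  18.2  48.3 120.1  -0.   15. ]
[(1386, 0.038, 0.88), (4, None, None)]
top flange 984 x [-0.0636  0.0647] y [-0.0304  0.0179]
top strip 1433 x [-0.0296  0.0297] y [-0.1601 -0.0148]
top blocks 855 x [-0.0295  0.0294] y [-0.1795 -0.0264]
side flange 3222 x [-0.0651  0.0626] y [-0.0281  0.0313]
side strip 3671 x [-0.0314  0.0281] y [-0.1294  0.1816]
side blocks 2931 x [-0.0317  0.0268] y [-0.1749  0.1817]
```

View pics/side2.png

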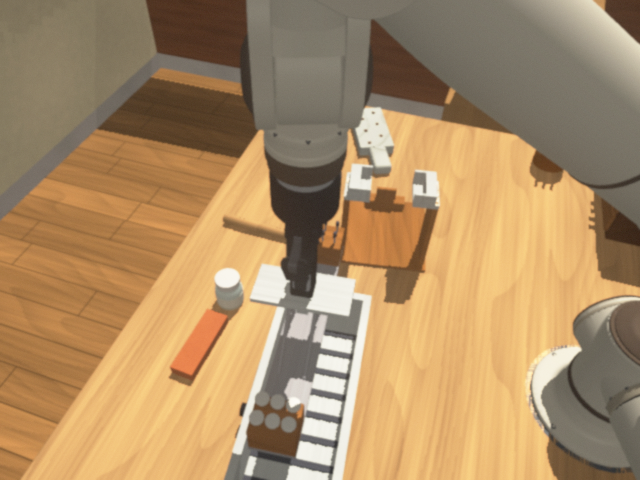

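The rack hangs level and centred above the well (mops at (275,425), flange at (303,288)); jar and whetstone are untouched. I'm lowering it 240 mm now.

apply_moves(
  motion=[
    {"jaw": -1,"xyz": [0,0,6],"twist": 0},
    {"jaw": -1,"xyz": [0,0,18],"twist": 0},
    {"jaw": -1,"xyz": [0,0,34],"twist": 0},
    {"jaw": -1,"xyz": [0,0,52],"twist": 0},
    {"jaw": -1,"xyz": [0,0,70],"twist": 0},
  ],
)

```text
time: 9.9
ee_pos: [0.5221, 0.2069, 0.3672]
tcp_rot: [-180.0, -0.0, -173.4]
wrist_force: [0.9, -0.4, -5.7]
opening: 0.0293
grasp_force: 71.1
```

apply_moves(
  motion=[
    {"jaw": -1,"xyz": [0,0,20],"twist": 0},
    {"jaw": -1,"xyz": [0,0,40],"twist": 0},
    {"jaw": -1,"xyz": [0,0,60],"twist": 0},
    {"jaw": -1,"xyz": [0,0,80],"twist": 0},
    {"jaw": -1,"xyz": [0,0,98],"twist": 0},
  ],
)

```text
time: 10.52
ee_pos: [0.5219, 0.2068, 0.2689]
tcp_rot: [-180.0, -0.0, -173.4]
wrist_force: [-0.0, -1.5, -6.8]
opening: 0.0293
grasp_force: 71.1
```

apply_moves(
  motion=[
    {"jaw": -1,"xyz": [0,0,18],"twist": 0},
    {"jaw": -1,"xyz": [0,0,36],"twist": 0},
    {"jaw": -1,"xyz": [0,0,52],"twist": 0},
    {"jaw": -1,"xyz": [0,0,64],"twist": 0},
    {"jaw": -1,"xyz": [0,0,71],"twist": 0},
  ],
)

```text
time: 11.15
ee_pos: [0.5221, 0.2069, 0.1985]
tcp_rot: [-180.0, -0.0, -173.4]
wrist_force: [0.1, -0.1, -6.3]
opening: 0.0292
grasp_force: 71.1
```

```bash
python3 obs.py 7 6.54; python3 - <<'E'
from h import *
from workcell import camera
tool([.5225,.2065,.199],186.54)
p,d=camera("side"); print(theta("side",p,d,[.5225,.2065,.120],6.54))
q=np.load("pics/last.npz")
for n,dd in (("top",q['d']),("side",d)):
    Q=cloud(n,dd)-[.5225,.2065,0]; a=np.radians(6.54); c,s=np.cos(a),np.sin(a)
    x=c*Q[...,0]+s*Q[...,1]; y=-s*Q[...,0]+c*Q[...,1]; z=Q[...,2]
    m=(dd>0)&(abs(x)<.025)&(abs(y)>.06)&(abs(y)<.12)&(z<.1); print(n,"strip top z",np.percentile(z[m],[10,50,90]))
    m=(dd>0)&(z>.15)&(z<.164)&(abs(x)<.1)&(abs(y)<.05); print("flange x",np.percentile(x[m],[1,99]),"y",np.percentile(y[m],[1,99]),"z",np.median(z[m]))
cv2.imwrite("pics/side3.png",p[:,:,::-1])
E
```

```text
(11.15, [(0, None, None), (448, -0.01, 0.72)])
(11.2, [(0, None, None), (452, -0.016, 0.76)])
(11.25, [(0, None, None), (456, -0.019, 0.78)])
(11.3, [(0, None, None), (456, -0.018, 0.76)])
(11.35, [(0, None, None), (459, -0.021, 0.78)])
(11.4, [(0, None, None), (459, -0.022, 0.78)])
(11.45, [(0, None, None), (459, -0.017, 0.8)])
now 11.5 theta -0.018 rate 0.038 amp 0.020 resid [-0.002  0.001  0.002 -0.001  0.001  0.002 -0.002]
[0.5225 0.2071 0.1999] [ 1.7998e+02  6.0000e-02 -1.7340e+02] [ 0.2 -0.5 -5.6] 71.00154161453247
t 11.5 ee [0.5225 0.2071 0.1999] rot [ 1.7998e+02  6.0000e-02 -1.7340e+02] move [ 0.1 -0.6  0.9] twist 0.0011 q6 [21.6  5.8  5.6 89.7  0.  15. ]
[(981, 0.002, 0.88), (169, -0.045, 0.98)]
top strip top z [0.05876385 0.06295951 0.06842377]
flange x [-0.0639377   0.06436783] y [-0.03038236  0.00776496] z 0.15862472514471182
side strip top z [0.05825156 0.06057439 0.0659698 ]
flange x [-0.06502536  0.06281711] y [-0.02871352  0.03077072] z 0.15998397712974846
```

View pics/side3.png

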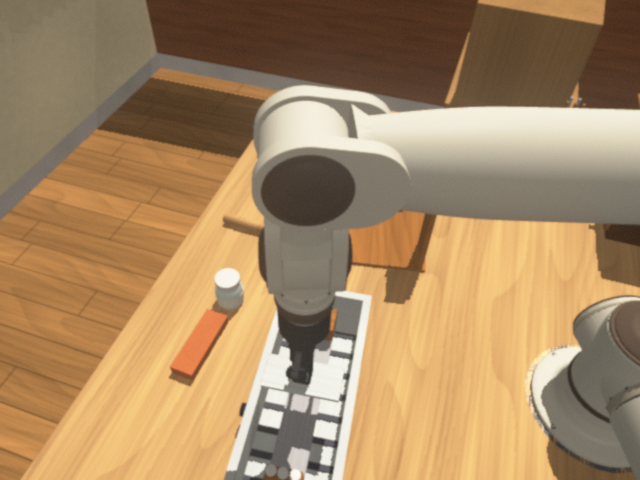

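The rack hangs inside the well (mops at (280,472), flange at (310,375)), clear of the sides, with its underside about 38 mm above the floor. I'll hold here for more than 3 s.

apply_moves(
  motion=[
    {"jaw": -1,"xyz": [0,0,0],"twist": 0},
    {"jaw": -1,"xyz": [0,0,0],"twist": 0},
    {"jaw": -1,"xyz": [0,0,0],"twist": 0},
    {"jaw": -1,"xyz": [0,0,0],"twist": 0},
    {"jaw": -1,"xyz": [0,0,0],"twist": 0},
  ],
)

```text
time: 12.18
ee_pos: [0.5222, 0.207, 0.1993]
tcp_rot: [-180.0, -0.0, -173.4]
wrist_force: [-0.9, -0.8, -6.2]
opening: 0.029
grasp_force: 71.0
```

apply_moves(
  motion=[
    {"jaw": -1,"xyz": [0,0,0],"twist": 0},
    {"jaw": -1,"xyz": [0,0,0],"twist": 0},
    {"jaw": -1,"xyz": [0,0,0],"twist": 0},
    {"jaw": -1,"xyz": [0,0,0],"twist": 0},
    {"jaw": -1,"xyz": [0,0,0],"twist": 0},
  ],
)

```text
time: 12.8
ee_pos: [0.5223, 0.207, 0.1993]
tcp_rot: [-180.0, 0.0, -173.4]
wrist_force: [0.2, 0.6, -6.7]
opening: 0.0292
grasp_force: 71.0
```

apply_moves(
  motion=[
    {"jaw": -1,"xyz": [0,0,0],"twist": 0},
    {"jaw": -1,"xyz": [0,0,0],"twist": 0},
    {"jaw": -1,"xyz": [0,0,0],"twist": 0},
    {"jaw": -1,"xyz": [0,0,0],"twist": 0},
    {"jaw": -1,"xyz": [0,0,0],"twist": 0},
  ],
)

```text
time: 13.42
ee_pos: [0.5223, 0.207, 0.1993]
tcp_rot: [-180.0, 0.0, -173.4]
wrist_force: [-0.4, -0.3, -6.6]
opening: 0.0297
grasp_force: 71.0
```

apply_moves(
  motion=[
    {"jaw": -1,"xyz": [0,0,0],"twist": 0},
    {"jaw": -1,"xyz": [0,0,0],"twist": 0},
    {"jaw": -1,"xyz": [0,0,0],"twist": 0},
    {"jaw": -1,"xyz": [0,0,0],"twist": 0},
    {"jaw": -1,"xyz": [0,0,0],"twist": 0},
  ],
)

```text
time: 14.05
ee_pos: [0.5223, 0.207, 0.1993]
tcp_rot: [180.0, 0.0, -173.4]
wrist_force: [0.2, 0.4, -6.5]
opening: 0.0292
grasp_force: 71.0
```

apply_moves(
  motion=[
    {"jaw": -1,"xyz": [0,0,0],"twist": 0},
    {"jaw": -1,"xyz": [0,0,0],"twist": 0},
    {"jaw": -1,"xyz": [0,0,0],"twist": 0},
    {"jaw": -1,"xyz": [0,0,0],"twist": 0},
    {"jaw": -1,"xyz": [0,0,0],"twist": 0},
  ],
)

```text
time: 14.68
ee_pos: [0.5223, 0.207, 0.1993]
tcp_rot: [-180.0, -0.0, -173.4]
wrist_force: [-0.7, -0.6, -6.0]
opening: 0.0292
grasp_force: 71.0
```

apply_moves(
  motion=[
    {"jaw": -1,"xyz": [0,0,0],"twist": 0},
    {"jaw": -1,"xyz": [0,0,0],"twist": 0},
    {"jaw": -1,"xyz": [0,0,0],"twist": 0},
    {"jaw": -1,"xyz": [0,0,0],"twist": 0},
    {"jaw": -1,"xyz": [0,0,0],"twist": 0},
  ],
)

```text
time: 15.3
ee_pos: [0.5223, 0.207, 0.1993]
tcp_rot: [-180.0, 0.0, -173.4]
wrist_force: [1.0, -0.4, -6.5]
opening: 0.0291
grasp_force: 71.0
```

```bash
python3 obs.py 6 6.54; python3 -c "
from workcell import bot
print(bot.job_done())"
```

```text
(15.3, [(0, None, None), (436, 0.028, 0.76)])
(15.35, [(0, None, None), (444, 0.024, 0.79)])
(15.4, [(0, None, None), (440, 0.022, 0.76)])
(15.45, [(0, None, None), (430, 0.024, 0.79)])
(15.5, [(0, None, None), (449, 0.021, 0.77)])
(15.55, [(0, None, None), (442, 0.017, 0.8)])
now 15.6 theta 0.012 rate -0.091 amp 0.026 resid [-0.003  0.002  0.003 -0.001 -0.001 -0.   ]
[0.5223 0.207  0.1993] [-180.    -0.  -173.4] [-0.3 -0.4 -6.5] 71.00099802017212
the job is handed in; nothing more can be done
None
```

I handed the job in at 15.6 s, with the gripper still holding the hanger. The rack hangs centred in the well, about 38 mm above its floor, swinging about 0.03 rad; it had hung there for over 4 s, but no verdict came back.

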